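Find the latched key on a coffee-machine control panel and release it

ROBOT

A 6-joint arm with a two-finger parallel gripper is mounted at the origin on a cart in front of the work surface, level with it; the furniture and walls round the work are solid. World frame = base frame: x ahead of the robot, y to its left, z up, the work surface at z = 0. Lengths are in m, angles in rad, forces in N, time in s.
With the tool pointing down it reaches from about 0.225 to 0.875 m from the base axis. Payload 3.4 kg.
Tool frame: the origin (TCP) lies on the centre line of the jaws, within the pads' length; the fingertips stand 22 mm ahead of it and the grasp point (between the pads) lies 3 mm ahead of it; z points along the fingers, y is the line along which they close (so a half turn about z gives the same grasp; the last joint's range is limited). The gripper opens to 85 mm and grips with 20 to 120 N. Pads are 22 mm wide; open, the fingers measure 114 mm over their backs; the gripper's body (76 mm by 85 mm) begins 54 mm behind the grasp point. The pads swing forward as they close: fully open they stand 13 mm farther back than shut.
Start: joints at [1.025, 0.276, 1.505, -0, 1.361, -0.121], TCP at [0.237, 0.524, 0.253] pointing down, gripper open.
Joint ranges: [-2.89, 2.89], [-0.75, 2.08], [0.22, 2.7], [-1.18, 4.32], [0.11, 2.71], [-2.7, 2.7]. Speed limits (rad/s): [2.57, 2.57, 3.14, 3.14, 3.14, 3.14].

INTERFACE

Orientations are given as a unit quaternion [w, x, y, z].
In Python, from rig import manip gives the robot as it stands.
- The arm moves only by the shell command python3 steer.py [OPENING] [FORCE], which reads ROWS from standard input. ROWS is a JSON list of rows, 1 to 5 of them, each of 4 numbers: dx, dy, dz in m, then a turn about the tool's z in rad; each row shifts and turns the commanded pose from where the row before left it, along the tool's axes as they then stand; what a row does not reach is not made up. A row lasts 1/12 s, in which the tool goes at most 0.0417 m and 0.125 rad, less where a joint would pass 70% of its speed; a pose out of reach is approached as far as the arm can. OPENING is the finger opening in m, set as the command begins (- or left out keeps the last). The fingers move at their own pace and stop on an object; FORCE is the grip in N (left out, the last holds). Time passes only in rows, so rows that do not move let the fingers close. It prints the time, the measured TCP pose, the force, the opening and the grip force at its end. Input that does not fit is refused with a message, and nothing moves.
- manip.get_state(): the state, without advancing time (a new reading comes with each control period).
- manip.get_image(name): name is "scene" or "top" or "wrist"; returns a dict with "img" (480x640x3 uint8, red, green, blue), "camera_matrix" (3x3 intrinsics, pixels), "T" (4x4, takes a point from camera to world coordinates); the wrist camera has in their place "hand_eye" (4x4, takes a point from camera to tool coordinates, whose origin is the TCP and whose axes are the flange's). Camera axes: x right, y down, z forward; pixel columns grow to the right and rows downward; lengths in m; the calibration is good to about 2 mm. A picture is of the moment at which its call begins: read the wrist's pose just before it. There is no depth.
- manip.sign_off(): hands the job in; it is judged then, once.
The state is a dict: "clock": time; "qpos": joint angles; "qd": joint speeds; "effort": joint torques, N m; "position": TCP position; "ee_rot": TCP orientation; "contact_force": force on the tool from outside, world axes, zero at the start; "moment": the same for the moment, N m; "width": finger opening in m; "gripper_force": force on a finger pad.
Only numpy, scipy, OpenCV 4.12 (cv2) and the standard library are available. Lean on these libraries where they do the work, as an engineer would, in place of code of your own. Each camera call takes 0.05 s, during which the arm holds its last target. There are 200 camera calls.

TASK

The four push-push keys on the coffee-machine control panel must all stand out before it goes to the electrical tester, but one of them was left latched in. Feel along the row from left to right, tapping every key lightly with the fingertips without clicking any of them in or out; only then press the latched key home and let it spring out. Do not click in any other key, and leave the loose tools and parts round the stand where they lie.

Things in the scene. Friction and masses are not known exactly. Their poses are not given: they have to be found in the camera images.
- panel: Coffee-machine control panel, face up in a low aluminium work stand (130 x 250 mm) fixed to the bench. Origin: centre of the stand's underside, on the bench; x away from the operator, y to the left along the key row, z up. Key places: x = -14 mm, y = +63, +21, -21, -63 mm, where the face is 66 mm above the bench
- panel_face (a point): middle of the brushed steel face (112 x 224 mm), 68 mm above the bench; the face slopes 8 degrees (0.14 rad) down towards the operator (-x of the panel)
- module_a: key unit a, one of four that look alike; which unit sits in which place of the row changes from run to run. Origin: on the face in the middle of the key, axes as the panel's. Black bezel 44 x 37 x 1.5 mm, a small round pilot lens behind it, and the white key, 34 mm (x) by 29 mm (y), that slides along the normal of the face
- key_a (a joint): how far key a is in (m): 0 out, 0.007 latched, 0.012 home against its stop. Spring: 2 N when out, 0.7 N more per mm. The latched key gives less than 1.5 mm under a push of 4 N; pushed on past 0.010 (about 8 N) and kept there for 0.2 s, its latch lets go and it follows the finger out. Pushing a key that is out past 0.010 counts as clicking it in
- key_a_top (a point): middle of the top of key a, 16 mm above the face when out (82 mm above the bench), 9 mm when latched (75 mm above the bench)
- module_b: key unit b, one of four that look alike; which unit sits in which place of the row changes from run to run. Origin: on the face in the middle of the key, axes as the panel's. Black bezel 44 x 37 x 1.5 mm, a small round pilot lens behind it, and the white key, 34 mm (x) by 29 mm (y), that slides along the normal of the face
- key_b (a joint): how far key b is in (m): 0 out, 0.007 latched, 0.012 home against its stop. Spring: 2 N when out, 0.7 N more per mm. The latched key gives less than 1.5 mm under a push of 4 N; pushed on past 0.010 (about 8 N) and kept there for 0.2 s, its latch lets go and it follows the finger out. Pushing a key that is out past 0.010 counts as clicking it in
- key_b_top (a point): middle of the top of key b, 16 mm above the face when out (82 mm above the bench), 9 mm when latched (75 mm above the bench)
- module_c: key unit c, one of four that look alike; which unit sits in which place of the row changes from run to run. Origin: on the face in the middle of the key, axes as the panel's. Black bezel 44 x 37 x 1.5 mm, a small round pilot lens behind it, and the white key, 34 mm (x) by 29 mm (y), that slides along the normal of the face
- key_c (a joint): how far key c is in (m): 0 out, 0.007 latched, 0.012 home against its stop. Spring: 2 N when out, 0.7 N more per mm. The latched key gives less than 1.5 mm under a push of 4 N; pushed on past 0.010 (about 8 N) and kept there for 0.2 s, its latch lets go and it follows the finger out. Pushing a key that is out past 0.010 counts as clicking it in
- key_c_top (a point): middle of the top of key c, 16 mm above the face when out (82 mm above the bench), 9 mm when latched (75 mm above the bench)
- module_d: key unit d, one of four that look alike; which unit sits in which place of the row changes from run to run. Origin: on the face in the middle of the key, axes as the panel's. Black bezel 44 x 37 x 1.5 mm, a small round pilot lens behind it, and the white key, 34 mm (x) by 29 mm (y), that slides along the normal of the face
- key_d (a joint): how far key d is in (m): 0 out, 0.007 latched, 0.012 home against its stop. Spring: 2 N when out, 0.7 N more per mm. The latched key gives less than 1.5 mm under a push of 4 N; pushed on past 0.010 (about 8 N) and kept there for 0.2 s, its latch lets go and it follows the finger out. Pushing a key that is out past 0.010 counts as clicking it in
- key_d_top (a point): middle of the top of key d, 16 mm above the face when out (82 mm above the bench), 9 mm when latched (75 mm above the bench)
- pliers: loose pliers with red handles, 178 x 52 x 12 mm, lying left of the stand; origin at its middle on the underside, long axis x
- rocker: loose rocker switch, black with a red rocker, 16 x 34 x 28 mm, right of the stand; origin at the middle of its underside
- thermostat: loose small black thermostat with two blades, 18 x 26 x 18 mm, in front of the stand; origin at the middle of its underside
- fitting: loose brass fitting, 19 x 22 x 24 mm, right of the stand; origin at the middle of its underside

How it is judged:
On the way, in this order (a step that is already met when the one before it is completed fails the run):
1. the leftmost key has been touched by the fingers (((contact force between the fingers and module_a above 0.3 N and y of key_a_top in the frame of panel between 0.042 and 0.084 m) or (contact force between the fingers and module_b above 0.3 N and y of key_b_top in the frame of panel between 0.042 and 0.084 m) or (contact force between the fingers and module_c above 0.3 N and y of key_c_top in the frame of panel between 0.042 and 0.084 m) or (contact force between the fingers and module_d above 0.3 N and y of key_d_top in the frame of panel between 0.042 and 0.084 m))), for 0.02 s.
2. the second key from the left has been touched by the fingers (((contact force between the fingers and module_a above 0.3 N and y of key_a_top in the frame of panel between 0 and 0.042 m) or (contact force between the fingers and module_b above 0.3 N and y of key_b_top in the frame of panel between 0 and 0.042 m) or (contact force between the fingers and module_c above 0.3 N and y of key_c_top in the frame of panel between 0 and 0.042 m) or (contact force between the fingers and module_d above 0.3 N and y of key_d_top in the frame of panel between 0 and 0.042 m))), for 0.02 s.
3. the third key from the left has been touched by the fingers (((contact force between the fingers and module_a above 0.3 N and y of key_a_top in the frame of panel between -0.042 and 0 m) or (contact force between the fingers and module_b above 0.3 N and y of key_b_top in the frame of panel between -0.042 and 0 m) or (contact force between the fingers and module_c above 0.3 N and y of key_c_top in the frame of panel between -0.042 and 0 m) or (contact force between the fingers and module_d above 0.3 N and y of key_d_top in the frame of panel between -0.042 and 0 m))), for 0.02 s.
4. the rightmost key has been touched by the fingers (((contact force between the fingers and module_a above 0.3 N and y of key_a_top in the frame of panel between -0.084 and -0.042 m) or (contact force between the fingers and module_b above 0.3 N and y of key_b_top in the frame of panel between -0.084 and -0.042 m) or (contact force between the fingers and module_c above 0.3 N and y of key_c_top in the frame of panel between -0.084 and -0.042 m) or (contact force between the fingers and module_d above 0.3 N and y of key_d_top in the frame of panel between -0.084 and -0.042 m))), for 0.02 s.
5. the latched key has been released and stands out (value of joint key_c below 0.0015 m), for 0.2 s.
At the end, for the whole second after the job is handed in: all four keys stand out (each within 1.5 mm of fully out), and no loose tool or part lies more than 20 mm from where it was (value of joint each of key_a, key_b, key_c, key_d below 0.0015 m and distance of each of pliers, rocker, thermostat, fitting from where it was at the start of the episode below 0.02 m); the robot touches nothing.
It fails at once if a key that was out is pushed in far enough to click (past 10 mm) (value of joint any of key_a, key_b, key_d above 0.01 m).
It fails at once if a loose tool or part is lifted, carried or pushed more than 20 mm (distance of any of pliers, rocker, thermostat, fitting from where it was at the start of the episode above 0.02 m).
It also fails if it takes over 48 s, if anything falls off the work surface, if the arm or the gripper's body presses on something with over 40 N, if the wrist force passes 120 N, or if a joint passes its speed limit or range.

## Working session

There is one attempt and no reset: what is moved stays moved. The work goes in short steps, Python scripts to look and compute and a shell command to move; the robot and the scene stay as the last step left them, time stands still between calls to the robot, and variables do not carry over. Pictures are saved under pics/ and viewed, at most 10 in all, crops included, and the job is handed in when it is done.

```bash
mkdir -p pics; ls; python3 - <<'E'
from rig import manip
import cv2
s=manip.get_state(); print(s['clock'],s['position'],s['ee_rot'],s['contact_force'],s['width'])
for n in ("scene","top"):
    d=manip.get_image(n); cv2.imwrite(f"pics/{n}0.png",d['img'][:,:,::-1]); print(d['camera_matrix'],d['T'])
E
```

```text
pics
rig.py
steer.py
0.0 [0.2367477  0.52345434 0.25243698] [-2.99366452e-04  2.10804859e-01  9.77527721e-01 -8.80902960e-04] [-0.30714652  0.03694716  0.37031316] 0.0855569406024937
[[546.98493067   0.         313.40734379]
 [  0.         546.98493067 238.93530953]
 [  0.           0.           1.        ]] [[ 0.47356677 -0.40433445  0.78246289 -0.17446113]
 [-0.88075452 -0.21493315  0.42198959 -0.34110388]
 [-0.00244772 -0.88899797 -0.45790459  0.49251453]
 [ 0.          0.          0.          1.        ]]
[[495.83427694   0.         322.61350069]
 [  0.         495.83427694 252.60896645]
 [  0.           0.           1.        ]] [[-0.00778814 -0.99351995  0.11339067  0.38885232]
 [-0.99973869  0.00529903 -0.02223652  0.05086178]
 [ 0.02149156 -0.11353422 -0.99330161  0.95471902]
 [ 0.          0.          0.          1.        ]]
```

View pics/scene0.png

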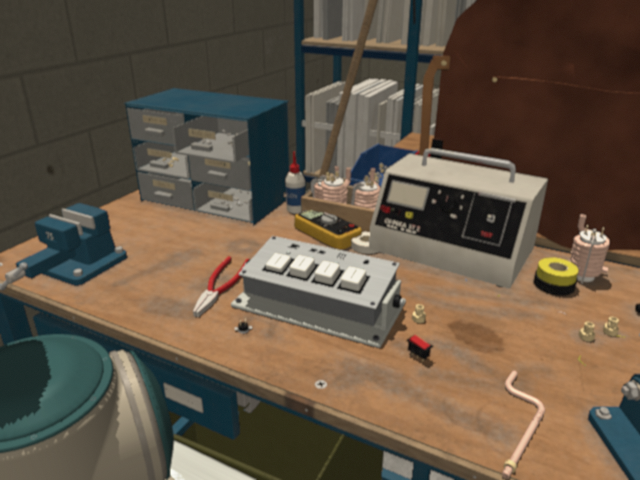

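View pics/top0.png

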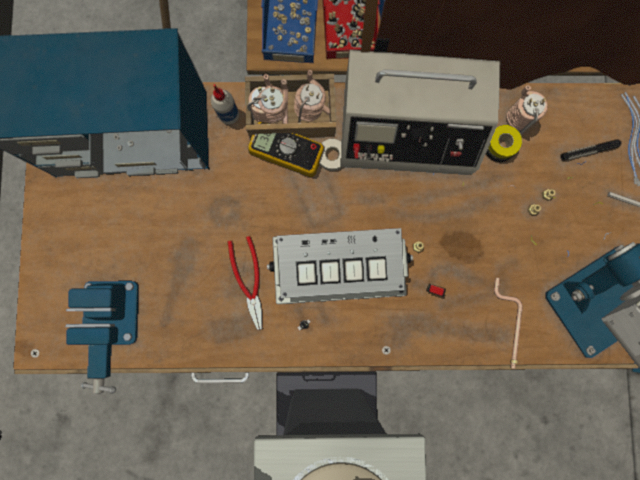

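The scene view shows the stand with four white keys, near px (280–353, 262–278). In the top view the keys are near columns 306, 330, 353 and 377, row ~270, with the pliers at (247, 285), thermostat (304, 324), rocker (437, 290) and fitting (419, 246). I'll measure the key blobs next.

```bash
cat > h.py <<'E'
import numpy as np,cv2
def ray(d,u,v,z,T=None):
    T=d['T'] if T is None else T
    r=T[:3,:3]@np.linalg.solve(d['camera_matrix'],[u,v,1.]); o=T[:3,3]
    return o+r*(z-o[2])/r[2]
E
python3 - <<'E'
from rig import manip
import cv2,numpy as np
from h import *
d=manip.get_image("top"); g=d['img'].min(2)
m=(g>215).astype(np.uint8); m[:225]=0;m[310:]=0;m[:,:270]=0;m[:,410:]=0
n,l,s,c=cv2.connectedComponentsWithStats(m)
P=[]
for i in range(1,n):
    if s[i,4]>80:
        p=ray(d,*c[i],.08); P.append(p); print(c[i],s[i],p.round(4))
P=np.array(sorted(P,key=lambda p:-p[1]))
print(np.diff(P[:,:2],axis=0), np.linalg.norm(np.diff(P,axis=0),axis=1))
im=d['img'][220:315,260:420,::-1]; cv2.imwrite("pics/topc.png",cv2.resize(im,None,fx=5,fy=5,interpolation=cv2.INTER_CUBIC))
E
```

```text
Traceback (most recent call last):
IndexError: too many indices for array: array is 1-dimensional, but 2 were indexed
```

```bash
python3 - <<'E'
from rig import manip
import cv2,numpy as np
from h import *
d=manip.get_image("top"); im=d['img']; g=im.min(2)
r=g[225:310,270:410]; print(np.percentile(r,[50,80,90,95,99]), im[270,300:312].tolist()[:3])
for t in (190,200,205,210):
    m=(g>t).astype(np.uint8); m[:225]=0;m[310:]=0;m[:,:270]=0;m[:,410:]=0
    n,l,s,c=cv2.connectedComponentsWithStats(m); print(t)
    P=[]
    for i in range(1,n):
        if s[i,4]>80:
            p=ray(d,*c[i],.08); P.append(p); print(c[i].round(1),s[i],p.round(4))
E
python3 - <<'E'
import cv2
im=cv2.imread("pics/top0.png")[220:315,260:420]; cv2.imwrite("pics/topc.png",cv2.resize(im,None,fx=5,fy=5,interpolation=cv2.INTER_CUBIC))
E
```

```text
[147. 160. 167. 186. 196.] [[204, 210, 201], [200, 207, 199], [202, 209, 200]]
190
[304.4 270.7] [299 265  14  16 117] [0.4567 0.0637 0.08  ]
[327.  269.1] [323 264  13  16  93] [0.4593 0.0237 0.08  ]
200
205
210
```

View pics/topc.png

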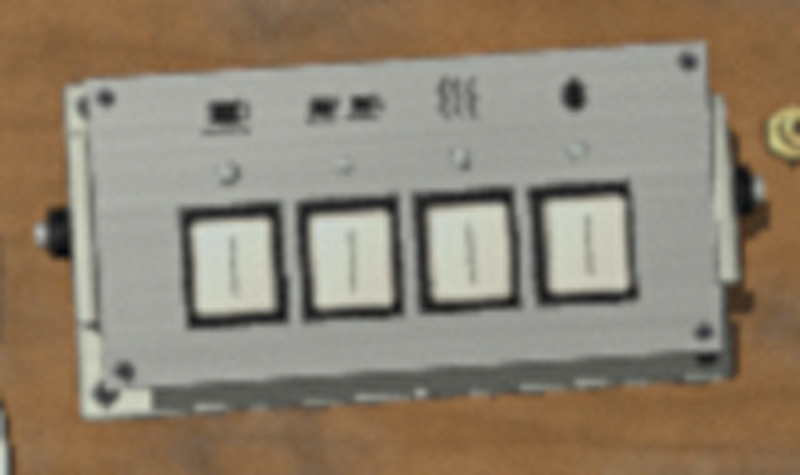

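The crop shows the key centres at about px (307, 273), (330, 271.6), (353.6, 270) and (377.6, 268.6). The row is slightly yawed, and from above I can't tell which key is latched. I'll fit the dark bezel outlines, whose height I know.

```bash
python3 - <<'E'
from rig import manip
import cv2,numpy as np
from h import *
d=manip.get_image("top"); g=cv2.cvtColor(d['img'],cv2.COLOR_RGB2GRAY)
for t in (70,90,110):
    m=(g<t).astype(np.uint8); m[:255]=0;m[290:]=0;m[:,:290]=0;m[:,395:]=0
    cs,_=cv2.findContours(m,cv2.RETR_EXTERNAL,cv2.CHAIN_APPROX_NONE)
    P=[]
    for c in cs:
        if cv2.contourArea(c)>100:
            (u,v),wh,a=cv2.minAreaRect(c); P.append(ray(d,u,v,.0675)); print(t,round(u,1),round(v,1),np.round(wh,1),P[-1].round(4))
    if len(P)==4:
        P=np.array(sorted(P,key=lambda p:-p[1])); D=P[0]-P[3]; print(np.linalg.norm(np.diff(P,axis=0),axis=1).round(4),'yaw',np.arctan2(-D[0],D[1]),P.mean(0))
E
```

```text
90 306.6 272.8 [23.7 20.3] [0.4538 0.06   0.0675]
90 329.8 271.4 [24.  19.8] [0.4561 0.0184 0.0675]
90 353.2 269.9 [23.7 20.1] [ 0.4586 -0.0238  0.0675]
110 306.4 272.7 [24.5 20.7] [0.4541 0.0603 0.0675]
110 329.6 271.3 [24.4 20.6] [0.4564 0.0187 0.0675]
110 352.9 269.6 [24.7 20.7] [ 0.4591 -0.0231  0.0675]
110 376.0 268.3 [24.4 20.8] [ 0.4612 -0.0649  0.0675]
[0.0417 0.0419 0.0418] yaw 0.05652188828879638 [ 0.45771779 -0.00227049  0.0675    ]
```

Bezel spacing is 41.8 mm (expected 42) and panel yaw is +0.057 rad, so the measurement holds. Now I'll close the fingers and align the tool (turn −0.48).

```bash
echo '[[0,0,0,-0.12],[0,0,0,-0.12],[0,0,0,-0.12],[0,0,0,-0.12]]' | python3 steer.py 0 20; echo '[[-0.0145,-0.0365,0,0],[-0.0145,-0.0365,0,0],[-0.0145,-0.0365,0,0],[-0.0145,-0.0365,0,0],[-0.0145,-0.0365,0,0]]' | python3 steer.py; echo '[[-0.0145,-0.0365,0,0],[-0.0145,-0.0365,0,0],[-0.0145,-0.0365,0,0],[-0.0145,-0.0365,0,0],[-0.0145,-0.0365,0,0]]' | python3 steer.py
```

```text
clock: 0.58
position: [0.2369, 0.5238, 0.2531]
ee_rot: [-0.0, -0.031, 1.0, -0.0]
contact_force: [-0.6, 0.1, 0.2]
width: 0.0388
gripper_force: 0.0
clock: 1.0
position: [0.3196, 0.3441, 0.2532]
ee_rot: [0.0, -0.028, 1.0, -0.0]
contact_force: [1.1, -0.2, -0.6]
width: -0.0003
gripper_force: 0.0
clock: 1.42
position: [0.4022, 0.1657, 0.2535]
ee_rot: [0.0, -0.028, 1.0, 0.0]
contact_force: [0.9, -0.3, 0.9]
width: -0.0001
gripper_force: 0.0
```

```bash
echo '[[-0.0145,-0.0365,0,0],[-0.0145,-0.0365,0,0],[-0.013,-0.025,0.02,0],[0,0,0.04,0],[0,0,0.04,0]]' | python3 steer.py; echo '[[0,0,0.03,0],[0,0,0,0],[0,0,0,0]]' | python3 steer.py; python3 - <<'E'
from rig import manip
import cv2
s=manip.get_state(); print(s['position'],s['ee_rot'],s['contact_force'])
d=manip.get_image("wrist"); cv2.imwrite("pics/w1.png",d['img'][:,:,::-1]); print(d['hand_eye'])
d=manip.get_image("scene"); cv2.imwrite("pics/s1.png",cv2.resize(d['img'][220:360,220:420,::-1],None,fx=4,fy=4))
E
```

```text
clock: 1.83
position: [0.4518, 0.0701, 0.1536]
ee_rot: [0.003, -0.026, 1.0, -0.0]
contact_force: [0.7, -0.1, -1.2]
width: -0.0003
gripper_force: 0.0
clock: 2.08
position: [0.4483, 0.0718, 0.1225]
ee_rot: [-0.002, -0.027, 1.0, 0.0]
contact_force: [-0.2, -0.5, 0.1]
width: -0.0
gripper_force: 0.0
[0.4483397  0.07184895 0.1225249 ] [-1.78154776e-03 -2.74647609e-02  9.99621181e-01  8.87871937e-05] [-0.22450572 -0.53393116  0.10449732]
[[-3.58102602e-04 -9.51214275e-01 -3.08530833e-01  7.97580653e-02]
 [ 9.99999691e-01 -1.24723299e-04 -7.76142554e-04  4.61573187e-04]
 [ 6.99796894e-04 -3.08531016e-01  9.51214026e-01 -1.21311505e-01]
 [ 0.00000000e+00  0.00000000e+00  0.00000000e+00  1.00000000e+00]]
```

View pics/w1.png

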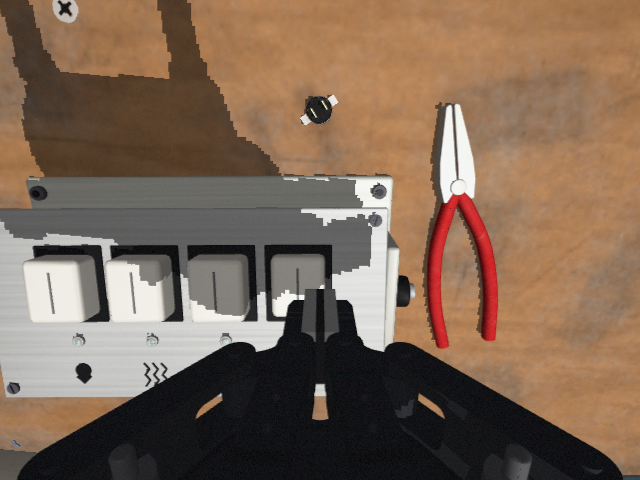

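View pics/s1.png

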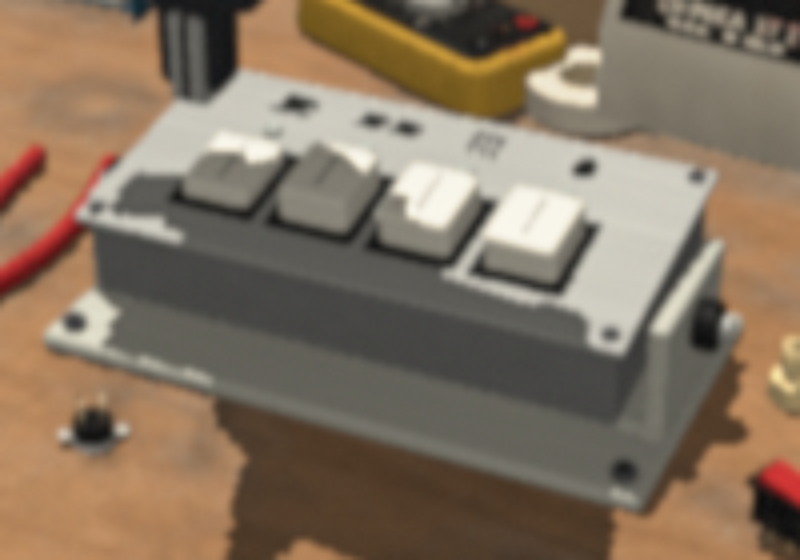

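The wrist view puts the fingers at about (320, 300), just left of the leftmost key (298, 284), as computed. In both pictures the leftmost key looks lower than the others. Feeling will confirm it.

```bash
echo '[[-0.0035,-0.0119,0.01,0],[0,0,0.009,0],[0,0,0,0],[0,0,0,0]]' | python3 steer.py; echo '[[0,0,0.0025,0],[0,0,0,0]]' | python3 steer.py
```

```text
clock: 2.52
position: [0.4536, 0.0606, 0.105]
ee_rot: [0.0, -0.028, 1.0, 0.0]
contact_force: [0.6, -0.1, 0.2]
width: 0.0004
gripper_force: 0.0
clock: 2.68
position: [0.4535, 0.0606, 0.1021]
ee_rot: [0.0, -0.028, 1.0, 0.0]
contact_force: [-0.1, -0.0, -0.3]
width: 0.0001
gripper_force: 0.0
```

Tip at 0.080 with no contact, so this key is lower than an out key. I'll ease down until I feel it.

```bash
echo '[[0,0,0.0015,0],[0,0,0,0]]' | python3 steer.py|sed -n '2p;4p'; echo '[[0,0,0.0015,0],[0,0,0,0]]' | python3 steer.py|sed -n '2p;4p'
```

```text
position: [0.4534, 0.0604, 0.1004]
contact_force: [0.5, 0.5, 0.7]
position: [0.4533, 0.0603, 0.0987]
contact_force: [-0.1, -0.2, -0.9]
```

```bash
echo '[[0,0,0.001,0],[0,0,0,0]]' | python3 steer.py|sed -n '2p;4p'; echo '[[0,0,0.001,0],[0,0,0,0]]' | python3 steer.py|sed -n '2p;4p'
```

```text
position: [0.4535, 0.0603, 0.098]
contact_force: [-0.3, -0.1, 4.0]
position: [0.4536, 0.0603, 0.097]
contact_force: [-1.2, 0.9, 3.7]
```

Contact with key 1 at TCP z ≈ 0.098 (~4 N), which matches the latched height. Lift and go on to key 2.

```bash
echo '[[0,0,-0.021,0],[0,-0.021,0,0],[0,-0.021,0,0],[0,0,0.008,0],[0,0,0,0]]' | python3 steer.py|sed -n '2p;4p'; echo '[[0,0,0.005,0],[0,0,0,0]]' | python3 steer.py|sed -n '2p;4p'
```

```text
position: [0.455, 0.0178, 0.1087]
contact_force: [-0.7, 0.6, -0.3]
position: [0.4556, 0.0187, 0.1041]
contact_force: [0.6, -1.3, 1.9]
```

```bash
echo '[[0,0,0.0015,0],[0,0,0,0]]' | python3 steer.py|sed -n '2p;4p'; echo '[[0,0,0,0]]' | python3 steer.py|sed -n '2p;4p'
```

```text
position: [0.4557, 0.0186, 0.1032]
contact_force: [-1.1, 0.0, 3.7]
position: [0.4556, 0.0187, 0.1034]
contact_force: [-1.2, -0.6, 3.1]
```

Key 2 is out: contact at ~0.105 and ~3.4 N. On to key 3.

```bash
echo '[[0,0,-0.015,0],[0,-0.021,0,0],[0,-0.021,0,0],[0,0,0.008,0],[0,0,0,0]]' | python3 steer.py|sed -n '2p;4p'; echo '[[0,0,0.0065,0],[0,0,0,0],[0,0,0,0]]' | python3 steer.py|sed -n '2p;4p'
```

```text
position: [0.4572, -0.0235, 0.1092]
contact_force: [-1.4, 0.6, 0.0]
position: [0.4579, -0.023, 0.1036]
contact_force: [0.0, -0.4, 2.5]
```

```bash
echo '[[0,0,0.001,0],[0,0,0,0]]' | python3 steer.py|sed -n '2p;4p';echo '[[0,0,-0.015,0],[0,-0.021,0,0],[0,-0.021,0,0],[0,0,0.008,0],[0,0,0,0]]' | python3 steer.py|sed -n '2p;4p'; echo '[[0,0,0.0065,0],[0,0,0,0],[0,0,0,0]]' | python3 steer.py|sed -n '2p;4p';  echo '[[0,0,0.001,0],[0,0,0,0]]' | python3 steer.py|sed -n '2p;4p'
```

```text
position: [0.458, -0.0231, 0.1029]
contact_force: [-0.5, -0.2, 3.7]
position: [0.4594, -0.0655, 0.1086]
contact_force: [-0.1, 0.7, 0.1]
position: [0.4601, -0.065, 0.1031]
contact_force: [-1.1, -1.8, 3.1]
position: [0.4603, -0.0651, 0.1024]
contact_force: [-1.2, 0.4, 3.8]
```

Keys 3 and 4 are out, touched at ~3.7 N each. I'll go back to key 1 and press it home.

```bash
echo '[[0,0,-0.025,0],[0,0.0315,0,0],[0,0.0315,0,0],[0,0.0315,0,0],[0,0.0315,0,0]]' | python3 steer.py|sed -n '2p;4p'; echo '[[0,0,0.014,0],[0,0,0.012,0],[0,0,0,0],[0,0,0,0]]' | python3 steer.py|sed -n '2p;4p'; echo '[[0,0,0.002,0],[0,0,0.002,0],[0,0,0.002,0],[0,0,0,0],[0,0,0,0]]' | python3 steer.py|sed -n '2p;4p'
```

```text
position: [0.4527, 0.0617, 0.1272]
contact_force: [0.6, 0.0, 0.2]
position: [0.4525, 0.0606, 0.1007]
contact_force: [-0.1, -0.0, 0.3]
position: [0.4544, 0.0601, 0.096]
contact_force: [0.4, 0.4, 4.4]
```

```bash
echo '[[0,0,0.002,0],[0,0,0.001,0],[0,0,0,0],[0,0,0,0],[0,0,0,0]]' | python3 steer.py|sed -n '2p;4p'; echo '[[0,0,0.001,0],[0,0,0,0],[0,0,0,0],[0,0,0,0]]' | python3 steer.py|sed -n '2p;4p'
```

```text
position: [0.4547, 0.0601, 0.0936]
contact_force: [-0.7, -0.1, 11.3]
position: [0.4549, 0.0601, 0.0928]
contact_force: [-0.5, 0.8, 11.8]
```

It took 11–12 N with the key at its stop. I'll let it follow out.

```bash
echo '[[0,0,-0.003,0],[0,0,-0.003,0],[0,0,-0.003,0],[0,0,0,0]]' | python3 steer.py|sed -n '2p;4p'; echo '[[0,0,-0.01,0],[0,0,-0.03,0],[0,0,-0.04,0],[0,0.03,-0.03,0],[0,0,0,0]]' | python3 steer.py|sed -n '2p;4p'; python3 - <<'E'
from rig import manip
import cv2
d=manip.get_image("scene"); cv2.imwrite("pics/s2.png",cv2.resize(d['img'][220:360,180:440,::-1],None,fx=3,fy=3))
print(manip.get_state()['clock'])
E
```

```text
position: [0.4537, 0.0601, 0.1012]
contact_force: [-0.0, -0.5, 4.0]
position: [0.4551, 0.0924, 0.2154]
contact_force: [0.8, -0.1, 0.2]
8.5667
```

View pics/s2.png

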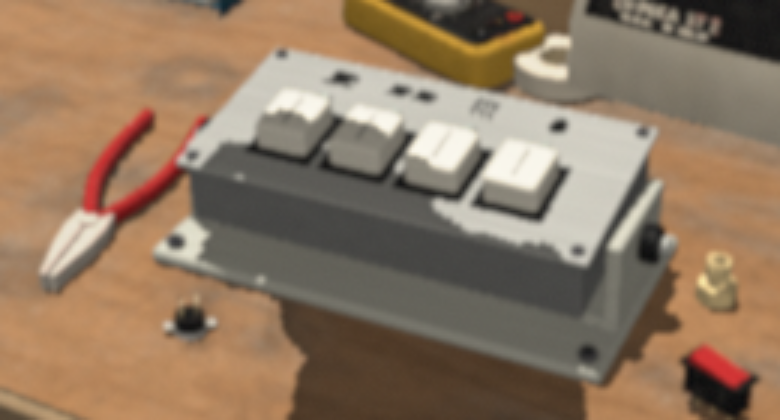

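All four keys now stand equally proud. Key 1, at (295, 120) in the crop, followed the finger out with 4 N at z = 0.101. The loose parts haven't moved.

```bash
python3 -c "
from rig import manip
print(manip.sign_off())"
```

```text
the job is handed in; nothing more can be done
None
```

I tapped all four keys lightly from left to right, found the leftmost one latched, pressed it home and it sprang out; in the last picture all four keys stand out and the loose parts lie where they were, and I handed the job in at about 8.6 s without seeing the verdict.

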